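# Stand the fallen cartons up in the packing tray

## Robot

A 6-joint arm with a two-finger parallel gripper is mounted at the origin on a cart in front of the work surface, level with it; the furniture and walls round the work are solid. World frame = base frame: x ahead of the robot, y to its left, z up, the work surface at z = 0. Lengths are in m, angles in rad, forces in N, time in s.
With the tool pointing down it reaches from about 0.325 to 0.85 m from the base axis. Payload 4.4 kg.
Tool frame: the origin (TCP) lies at the very end of the fingers, on their centre line; the grasp point (between the pads) lies 19 mm behind it; z points along the fingers, x is the direction in which the jaws open and shut, and the axes are right-handed (so a half turn about z gives the same grasp; the last joint's range is limited). The gripper opens to 94 mm and grips with 3 to 60 N. Pads are 16 mm wide; open, the fingers measure 119 mm over their backs; the gripper's body (75 mm by 177 mm) begins 78 mm behind the grasp point.
Start: joints at [-1.312, 0.207, 1.542, -0, 1.393, -0.15], TCP at [0.229, -0.528, 0.205] pointing down, gripper open.
Joint ranges: [-2.73, 2.73], [-0.86, 2.22], [0.23, 2.46], [-1.11, 4.25], [0.08, 2.63], [-2.82, 2.82]. Speed limits (rad/s): [2.79, 2.79, 3.14, 3.14, 3.14, 3.14].

## Interface

Orientations are given as a unit quaternion [x, y, z, w].
In Python, from bench import ctrl gives the robot as it stands. Calls block until the motion is done:
- ctrl.movep(position, orientation): joint-space move of the TCP to a pose.
- ctrl.movel(position, velocity=0.15, ori=None, guard=None): straight line of the TCP; ori=None keeps the orientation; velocity is the mean speed in m/s. With guard (N) it stops when the force on the tool has changed by that much, and returns True; else False.
- ctrl.goto_joints(angles): joint-space move.
- ctrl.gripper_to(opening, strength=None): opening from 0.0 (shut) to 1.0 (fully open); strength is the grip in N (None keeps the last); returns when the fingers have stopped.
- ctrl.pause(seconds).
- ctrl.solve_ik(position, orientation): joint angles nearest the present ones, or None.
- ctrl.capture(name): name is "scene" or "top" or "wrist"; returns (picture, depth): 400x640x3 uint8, red, green, blue; 400x640 float32, m along the optical axis (not along the pixel's ray), 0 where there is no reading.
- ctrl.camera_model(name): a dict with "fx", "fy", "cx", "cy" (pixels), "k1" (the pictures are not rectified: a ray, as slopes to the right and down, at radius r is drawn at 1 + k1 r^2 times it, then the intrinsics apply), "R" (3x3) and "t" (3): a world point X has camera coordinates R X + t. Camera axes: x right, y down, z forward; pixel columns grow to the right and rows downward; lengths in m; the calibration is good to about 2 mm. A picture is of the moment at which its call begins: read the wrist's pose just before it. camera_model takes no time and is no camera call; for the wrist camera it gives the pose at the moment of the call.
A pose or a line that the arm cannot do raises ctrl.MotionError and nothing moves.
- ctrl.sign_off(): hands the job in, once; it reports no verdict.
Trained networks look in the newest picture that a camera, given by its name, has taken for a name from the list of things; names that differ only in an ending like _2 or _b are one class to them, and where a whole thing is asked for, a point or a joint stands for the part that bears it (a point fixed in the world has none). Each returns a list of dicts, best first, with "confidence" (0 to 1); they miss things now and then, are a little off and sometimes report something else, mostly with a low value. They report only what shows in the picture. A call takes as long as a camera call.
- ctrl.boxes_of(camera, query): "at" ([x, y, z] in m, in the coordinates of the camera as it stood for that picture, good to about 4 mm: the middle of the surface that is visible of it).
- ctrl.mark_of(camera, query): "at" ([x, y, z] in m, in the coordinates of the camera as it stood for that picture, good to about 4 mm: a listed point, or the origin of a listed thing).
Readings, each from a call of its own:
- ctrl.get_time_s(): time.
- ctrl.get_joint_positions(): joint angles.
- ctrl.get_joint_vel(): joint speeds.
- ctrl.get_tau(): joint torques, N m.
- ctrl.get_tcp_pos(): TCP position.
- ctrl.get_ee_rot(): TCP orientation.
- ctrl.get_force(): force on the tool from outside, world axes, zero at the start.
- ctrl.get_wrist_torque(): the same for the moment, N m.
- ctrl.get_opening(): opening from 0.0 (shut) to 1.0 (fully open).
Only numpy, scipy, OpenCV 4.12 (cv2) and the standard library are available. Lean on these libraries where they do the work, as an engineer would, in place of code of your own. Each camera call takes 0.05 s, during which the arm holds its last target.

## Task

Three cartons have fallen over: one lies in each lane of the low metal tray and one lies on the table beside it. Stand all three upright on a small end on the tray's lane floor, between the lips of either lane, and leave the cartons that already stand, the tape measure and the tape roll where they are.

Things in the scene. Friction and masses are not known exactly. Their poses are not given: they have to be found in the camera images.
- tray: Fixed low aluminium tray, 186 x 390 mm, two lanes side by side; origin at the centre of its underside on the table; own z up, y along its length and lanes, x across, away from the robot. The lanes are closed at both ends (inside from y = -191 to +191 mm). A flat strip 40 mm wide lies between the lanes.
- near_lane (a point): Middle of the near lane's floor, at tray x = -55 mm, y = 0, 5 mm above the table; axes as the tray's. The lane is 62 mm wide between lips 4 mm thick that rise 8 mm above its floor, at the ends too.
- far_lane (a point): Middle of the far lane's floor, at tray x = +55 mm, y = 0, 5 mm above the table; otherwise like the near lane.
- fallen_1_mid (a point): Plain white folding carton with blue printing, 50 x 106 x 43 mm along its own x, y, z, about 0.09 kg. The point is its centre; its own y axis is its long axis. Lies flat (43 mm high) on the floor of the near lane, along the lane, between standing_1 and standing_2.
- fallen_2_mid (a point): Plain white folding carton with blue printing, 50 x 106 x 43 mm along its own x, y, z, about 0.09 kg. The point is its centre; its own y axis is its long axis. Lies flat (43 mm high) on the floor of the far lane, along the lane, in its -y part, which is otherwise empty.
- fallen_3_mid (a point): Plain white folding carton with blue printing, 50 x 106 x 43 mm along its own x, y, z, about 0.09 kg. The point is its centre; its own y axis is its long axis. Has fallen out of the tray and lies flat (43 mm high) on the bare table to the robot's right of the tray.
- standing_1_mid (a point): Plain white folding carton with blue printing, 50 x 106 x 43 mm along its own x, y, z, about 0.09 kg. The point is its centre; its own y axis is its long axis. It already stands upright on a small end (long axis vertical, 106 mm tall) with its 50 mm side across the lane: +y end of the near lane.
- standing_2_mid (a point): Plain white folding carton with blue printing, 50 x 106 x 43 mm along its own x, y, z, about 0.09 kg. The point is its centre; its own y axis is its long axis. It already stands upright on a small end (long axis vertical, 106 mm tall) with its 50 mm side across the lane: -y end of the near lane.
- standing_3_mid (a point): Plain white folding carton with blue printing, 50 x 106 x 43 mm along its own x, y, z, about 0.09 kg. The point is its centre; its own y axis is its long axis. It already stands upright on a small end (long axis vertical, 106 mm tall) with its 50 mm side across the lane: +y part of the far lane, next to the tape measure, on either side of it.
- measure_mid (a point): Pocket tape measure, 40 x 67 x 61 mm (x, y, z), left standing in the +y part of the far lane with its 67 mm side along the lane. The point is half-way up (30 mm above its foot). To be left alone.
- roll_mid (a point): Roll of tape lying flat on the table to the robot's left, 90 mm across and 36 mm high; the point is half-way up on its axis. To be left alone.
- box_corner (a point): Top of the corner, nearest the tray, of a fixed open cardboard box that stands between robot and tray: walls 126 mm high round 190 x 254 mm. From this corner one wall runs to about 52 mm nearer the robot and 247 mm to its left, the next 186 mm nearer and 39 mm to the right. Thin flaps hang outward from the rims. An obstacle.
- tape_dispenser: Fixed bench tape dispenser on the robot's right, 188 x 74 mm (own x, y) and 99 mm high, origin at the centre of its underside. An obstacle.
- tote_rim (a point): Middle of the rim, facing the tray, of a large fixed plastic tote on the robot's left, 309 mm above the table. The rim runs on level for 0.3 m each way: away from the robot it veers to the left by 50 mm, towards the robot to the right by 50 mm. An obstacle.
- fallen_1: The same carton as fallen_1_mid; this origin is the centre of its 50 x 106 mm face that lay downward at the start.
- fallen_2: The same carton as fallen_2_mid; this origin is the centre of its 50 x 106 mm face that lay downward at the start.
- fallen_3: The same carton as fallen_3_mid; this origin is the centre of its 50 x 106 mm face that lay downward at the start.
- standing_1: The same carton as standing_1_mid; this origin is the centre of one of its 50 x 106 mm faces.
- standing_2: The same carton as standing_2_mid; this origin is the centre of one of its 50 x 106 mm faces.
- standing_3: The same carton as standing_3_mid; this origin is the centre of one of its 50 x 106 mm faces.

How it is judged:
At the end, for the whole second after the job is handed in: The three fallen cartons stand at rest on a small end (within 0.08 rad of vertical) on the floor of either lane (centre 53 to 63 mm above the table); the cartons that stood are upright within 0.08 rad and 20 mm of their places, the tape measure and tape roll within 30 mm of theirs ((angle between fallen_1_mid's own y axis and vertical below 0.08 rad or angle between fallen_1_mid's own y axis and vertical above 3.0616 rad) and x of fallen_1_mid in the frame of tray between -0.09 and 0.09 m and y of fallen_1_mid in the frame of tray between -0.19 and 0.19 m and z of fallen_1_mid in the frame of tray between 0.053 and 0.063 m and linear speed of each of fallen_1, fallen_2, fallen_3, standing_1, standing_2, standing_3 below 0.02 m/s and angular speed of each of fallen_1, fallen_2, fallen_3, standing_1, standing_2, standing_3 below 0.1 rad/s and (angle between fallen_2_mid's own y axis and vertical below 0.08 rad or angle between fallen_2_mid's own y axis and vertical above 3.0616 rad) and x of fallen_2_mid in the frame of tray between -0.09 and 0.09 m and y of fallen_2_mid in the frame of tray between -0.19 and 0.19 m and z of fallen_2_mid in the frame of tray between 0.053 and 0.063 m and (angle between fallen_3_mid's own y axis and vertical below 0.08 rad or angle between fallen_3_mid's own y axis and vertical above 3.0616 rad) and x of fallen_3_mid in the frame of tray between -0.09 and 0.09 m and y of fallen_3_mid in the frame of tray between -0.19 and 0.19 m and z of fallen_3_mid in the frame of tray between 0.053 and 0.063 m and (angle between standing_1_mid's own y axis and vertical below 0.08 rad or angle between standing_1_mid's own y axis and vertical above 3.0616 rad) and distance of each of standing_1_mid, standing_2_mid, standing_3_mid from where it was at the start of the episode below 0.02 m and (angle between standing_2_mid's own y axis and vertical below 0.08 rad or angle between standing_2_mid's own y axis and vertical above 3.0616 rad) and (angle between standing_3_mid's own y axis and vertical below 0.08 rad or angle between standing_3_mid's own y axis and vertical above 3.0616 rad) and distance of each of measure_mid, roll_mid from where it was at the start of the episode below 0.03 m); the robot touches nothing.
It fails at once if standing 1 is knocked over or pushed away (not (angle between standing_1_mid's own y axis and vertical below 0.35 rad or angle between standing_1_mid's own y axis and vertical above 2.79 rad) or distance of standing_1_mid from where it was at the start of the episode above 0.025 m).
It fails at once if standing 2 is knocked over or pushed away (not (angle between standing_2_mid's own y axis and vertical below 0.35 rad or angle between standing_2_mid's own y axis and vertical above 2.79 rad) or distance of standing_2_mid from where it was at the start of the episode above 0.025 m).
It fails at once if standing 3 is knocked over or pushed away (not (angle between standing_3_mid's own y axis and vertical below 0.35 rad or angle between standing_3_mid's own y axis and vertical above 2.79 rad) or distance of standing_3_mid from where it was at the start of the episode above 0.025 m).
It fails at once if the tape measure is moved (distance of measure_mid from where it was at the start of the episode above 0.03 m).
It fails at once if the roll of tape is moved (distance of roll_mid from where it was at the start of the episode above 0.03 m).
It also fails if it takes over 72 s, if anything falls off the work surface, if the arm or the gripper's body presses on something with over 40 N, if the wrist force passes 120 N, or if a joint passes its speed limit or range.

## Working session

There is one attempt and no reset: what is moved stays moved. The work goes in short steps, each a Python script; the robot and the scene stay as the last script left them, time stands still between calls to the robot, and variables do not carry over. Pictures are saved under pics/ and viewed, and the job is handed in when it is done.

```bash
ls; mkdir -p pics
cat > h.py <<'E'
import numpy as np, cv2
from bench import ctrl
from scipy.spatial.transform import Rotation as Rn
def c2w(m,p): return np.array(m["R"]).T@(np.array(p)-np.array(m["t"]))
def w2p(m,X):
    p=np.array(m["R"])@np.array(X)+np.array(m["t"]); a=p[:2]/p[2]; a=a*(1+m["k1"]*(a@a))
    return np.array([m["fx"]*a[0]+m["cx"],m["fy"]*a[1]+m["cy"]])
def cloud(m,d):
    v,u=np.mgrid[0:d.shape[0],0:d.shape[1]]
    K=np.array([[m["fx"],0,m["cx"]],[0,m["fy"],m["cy"]],[0,0,1]])
    pts=np.stack([u,v],-1).reshape(-1,1,2).astype(np.float64)
    un=cv2.undistortPoints(pts,K,np.array([m["k1"],0,0,0.])).reshape(d.shape+(2,))
    P=np.dstack([un*d[...,None],d])
    W=(P-np.array(m["t"]))@np.array(m["R"])
    W[d<=0]=np.nan
    return W
def snap(cam,fn):
    m=ctrl.camera_model(cam); im,d=ctrl.capture(cam)
    cv2.imwrite("pics/"+fn+".png",im[:,:,::-1]); return m,im,d,cloud(m,d)
E
python3 - <<'E'
from h import *
print(ctrl.get_time_s())
for c in ["scene","top"]:
    m,im,d,W=snap(c,c+"0"); np.savez("pics/"+c+"0.npz",im=im,d=d,W=W)
    print(c,c2w(m,[0,0,0]),{k:m[k] for k in("fx","cx","cy","k1")})
    for q in ["tray","fallen_1_mid","standing_1_mid","measure_mid","roll_mid","box_corner","tape_dispenser","tote_rim","near_lane","far_lane"]:
        for r in ctrl.mark_of(c,q): print(q,r["confidence"],c2w(m,r["at"]).round(3),w2p(m,c2w(m,r["at"])).round(0))
print(ctrl.get_time_s(),ctrl.get_tcp_pos(),ctrl.get_ee_rot())
E
```

```text
pics
0.0
scene [0.04162558 0.47189467 1.43393413] {'fx': 415.213869535851, 'cx': 318.21250228361833, 'cy': 201.2872919945011, 'k1': 0.037201557756047256}
tray 0.91 [0.625 0.056 0.002] [299. 200.]
fallen_1_mid 0.96 [0.581 0.02  0.025] [314. 199.]
standing_1_mid 0.54 [0.558 0.209 0.056] [278. 231.]
standing_1_mid 0.41 [0.569 0.053 0.003] [309. 209.]
roll_mid 0.56 [0.339 0.343 0.02 ] [291. 305.]
roll_mid 0.41 [0.575 0.022 0.005] [314. 203.]
roll_mid 0.36 [0.664 0.205 0.059] [261. 210.]
box_corner 0.64 [ 0.489 -0.044  0.132] [344. 192.]
tote_rim 0.81 [0.548 0.445 0.31 ] [208. 252.]
tote_rim 0.59 [ 0.489 -0.042  0.129] [343. 192.]
near_lane 0.8 [ 0.57   0.049 -0.001] [310. 208.]
far_lane 0.9 [0.681 0.058 0.009] [289. 190.]
top [0.44286236 0.04980645 1.42313986] {'fx': 446.9573605249538, 'cx': 326.4030485797004, 'cy': 196.2579299807173, 'k1': -0.03811744069305073}
tray 0.76 [ 0.626  0.057 -0.001] [319. 163.]
tray 0.54 [0.55  0.215 0.054] [267. 185.]
fallen_1_mid 0.68 [0.577 0.018 0.027] [331. 178.]
standing_1_mid 0.66 [0.554 0.216 0.056] [267. 183.]
standing_1_mid 0.4 [ 0.442 -0.36   0.019] [450. 223.]
standing_1_mid 0.26 [0.678 0.062 0.004] [318. 147.]
measure_mid 0.81 [0.676 0.133 0.036] [295. 145.]
roll_mid 0.69 [0.552 0.215 0.06 ] [267. 184.]
roll_mid 0.64 [0.339 0.349 0.019] [224. 252.]
box_corner 0.97 [ 0.493 -0.045  0.128] [354. 204.]
tote_rim 0.71 [0.549 0.44  0.306] [166. 175.]
near_lane 0.76 [0.573 0.05  0.007] [321. 180.]
near_lane 0.48 [ 0.688 -0.022  0.006] [345. 145.]
far_lane 0.95 [0.676 0.063 0.002] [318. 148.]
1.1 [ 0.22853492 -0.52762409  0.2054497 ] [ 8.35921924e-01 -5.48848373e-01 -2.29276809e-05  1.07609082e-05]
```

View pics/scene0.png

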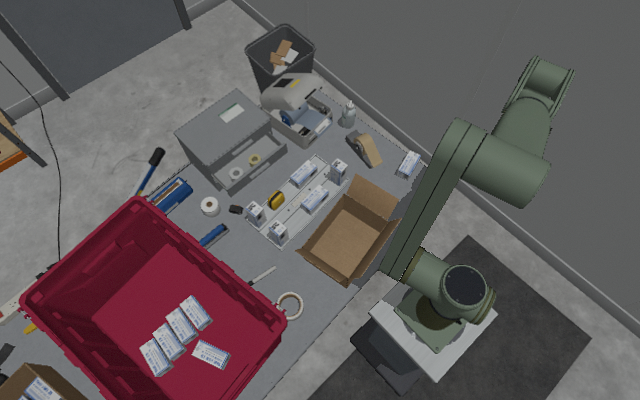

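View pics/top0.png

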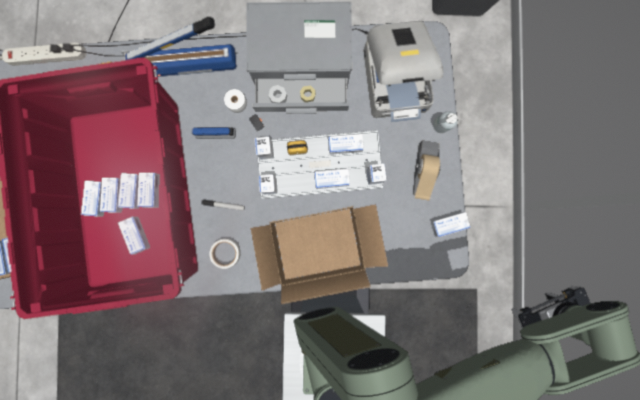

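Top view shows: the tray spans px (258–383, 133–195). Standing cartons are at (263,146), (267,184) and (377,173). Fallen ones are at (332,178), (346,143) and (450,223). The measure is at (297,147), the dispenser at (427,170), and the box flaps at (265–385, 207–300). Next I'll get precise poses from the depth cloud.

```bash
cat > seg.py <<'E'
from h import *
def blobs(W,zlo,zhi,xlim=(0.3,0.8),ylim=(-0.45,0.32),minn=25):
    m=(W[...,2]>zlo)&(W[...,2]<zhi)&(W[...,0]>xlim[0])&(W[...,0]<xlim[1])&(W[...,1]>ylim[0])&(W[...,1]<ylim[1])
    n,l,s,c=cv2.connectedComponentsWithStats(m.astype(np.uint8),connectivity=4)
    o=[]
    for i in range(1,n):
        if s[i,4]<minn: continue
        P=W[l==i]; 
        r=cv2.minAreaRect(P[:,:2].astype(np.float32)*1000)
        o.append((np.round(r[0],1),np.round(r[1],1),round(r[2],1),np.median(P[:,2]).round(4),s[i,4],c[i].round(0)))
    return o
if __name__=="__main__":
    W=np.load("pics/top0.npz")["W"]
    for n,a,b in [("stand",.095,.122),("fallen/tray",.04,.058),("lo",.036,.0485),("meas",.058,.075),("lips",.008,.02)]:
        print(n)
        for o in blobs(W,a,b): print(*o)
    print(np.nanmedian(W[150:200,390:410,2]))
    # whole scene height profile
    Z=W[...,2]; vis=np.clip(Z/0.15,0,1)*255; vis=np.nan_to_num(vis).astype(np.uint8)
    c=cv2.applyColorMap(vis,cv2.COLORMAP_JET)[100:320,170:490]
    cv2.imwrite("pics/height0.png",cv2.resize(c,None,fx=2.4,fy=2.4,interpolation=0))
    im=np.load("pics/top0.npz")["im"][100:320,170:490,::-1]
    cv2.imwrite("pics/topcrop0.png",cv2.resize(im,None,fx=2.4,fy=2.4,interpolation=cv2.INTER_CUBIC))
E
python3 seg.py
```

```text
stand
[795.8 185.7] [ 7.8 37.9] 0.9 0.1134 37 [277. 101.]
[768.8 115.4] [ 17.7 281.8] 1.8 0.1124 344 [301. 109.]
[ 755.3 -327.1] [49.4 43.7] 23.7 0.1024 130 [447. 120.]
[661.5 226.9] [50.3 43.7] 6.4 0.1106 260 [262. 146.]
[ 610.3 -278.2] [49.1 39.5] 85.3 0.0981 160 [431. 167.]
[ 588.5 -115.5] [51.  43.8] 7.9 0.1108 260 [377. 173.]
[549.7 212.5] [49.9 44.1] 4.0 0.1109 262 [266. 183.]
fallen/tray
[685.2 -23.4] [ 50.8 106.2] 5.1 0.0479 558 [346. 143.]
[ 661.6 -284.5] [64.1 73.2] 80.7 0.0441 223 [429. 148.]
[574.9  18.1] [ 50.9 106.4] 6.5 0.0479 561 [332. 178.]
[ 536.4 -267.9] [50.6 30.8] 85.5 0.0476 118 [424. 192.]
[ 438.7 -356.9] [ 50.5 104.2] 17.8 0.0434 458 [452. 224.]
lo
[686.9 -45. ] [50.1 63. ] 5.9 0.0466 164 [353. 143.]
[687.9   3.5] [36.  51.4] 3.7 0.0459 74 [336. 142.]
[ 677.6 -286.5] [64.3 44.3] 83.8 0.0428 244 [430. 148.]
[664.5  12.5] [20.5 22.3] 20.2 0.0455 28 [334. 150.]
[570.8  34.4] [34.5 82.2] 33.9 0.0465 116 [326. 179.]
[570.3  -7.7] [16.6 27.7] 20.8 0.0457 32 [340. 180.]
[554.5  -3.4] [ 6.2 40.3] 2.8 0.0458 26 [338. 185.]
[ 528.8 -265.1] [51.9 24.6] 80.2 0.0415 105 [4
[... 249 characters left out ...]
 60. ] [ 9.5 82.8] 10.9 0.0127 41 [318. 136.]
[700.7 159.9] [ 10.2 105.3] 7.4 0.012 56 [288. 139.]
[661.9 -74.9] [ 10.8 122.7] 7.6 0.0112 76 [359. 153.]
[645.5  31.6] [12.7 86. ] 1.4 0.0124 45 [328. 156.]
[634.5 149. ] [13.5 72.8] 9.5 0.0108 43 [291. 159.]
[615.  -52.9] [ 6.9 57.4] 8.2 0.0119 28 [354. 167.]
[593.4 154.6] [11.9 67.6] 8.9 0.0124 37 [289. 173.]
[595.7  90.8] [ 7.9 47.6] 8.9 0.0111 26 [309. 172.]
[ 556.1 -114.6] [12.5 44.9] 1.0 0.0116 28 [373. 186.]
[548.5 -55.8] [13.1 67.1] 1.2 0.0119 36 [355. 188.]
[528.9 121.3] [  8.7 104.5] 6.7 0.0113 50 [297. 193.]
[517.9 210. ] [60.2 12.4] 85.2 0.0124 31 [269. 196.]
[479.5 306.2] [24.7 14.5] 77.0 0.0139 39 [240. 207.]
0.0001861732762028126
```

View pics/height0.png

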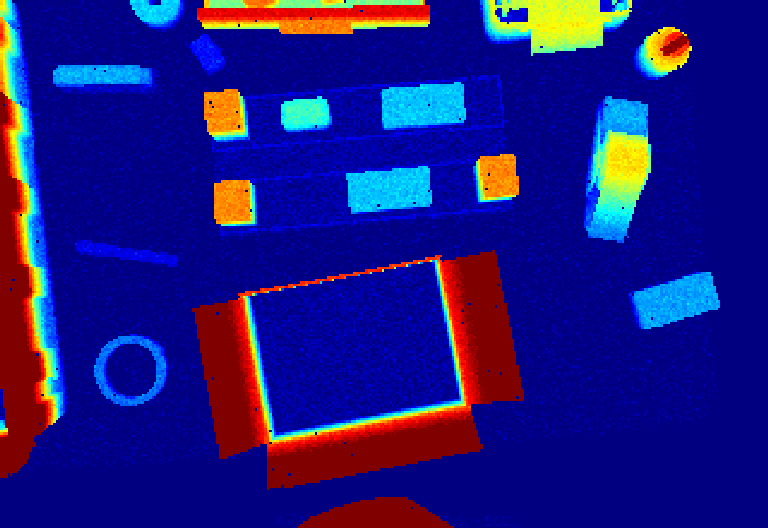

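View pics/topcrop0.png

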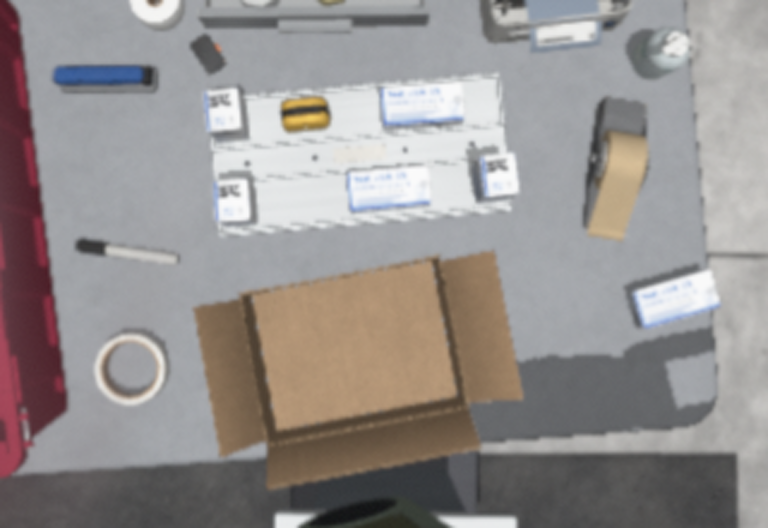

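```bash
cat > fit.py <<'E'
from h import *
from scipy.optimize import least_squares
W=np.load("pics/top0.npz")["W"]; Z=W[...,2]
m=(Z>.0095)&(Z<.018)&(W[...,0]>.5)&(W[...,0]<.76)&(W[...,1]>-.17)&(W[...,1]<.28)
P=W[m][:,:2]
def loc(p,P):
    c,s=np.cos(p[2]),np.sin(p[2]); D=P-p[:2]; return np.c_[c*D[:,0]+s*D[:,1],-s*D[:,0]+c*D[:,1]]
def res(p):
    L=loc(p,P); d=np.min(np.abs(np.abs(L[:,:1])-[[.022,.088]]),axis=1)
    e=np.abs(np.abs(L[:,1])-.193); ok=np.abs(L[:,0])<.09
    return np.where(ok,np.minimum(d,e),.03)*1000
best=None
for a in np.radians([4,5.5,7]):
    for cx in (.622,.626,.63):
        r=least_squares(res,[cx,.0565,a],loss="soft_l1",f_scale=2,diff_step=1e-4)
        if best is None or r.cost<best.cost: best=r
print(best.x,np.degrees(best.x[2]),best.cost,len(P))
c=np.array([[661.5,226.9],[588.5,-115.5],[549.7,212.5],[685.2,-23.4],[574.9,18.1],[669.7,128.4]])/1000
print((loc(best.x,c)*1000).round(1))
# box flaps
def at(u,v): 
    u,v=int(170+u/2.4),int(100+v/2.4); return W[v-1:v+2,u-1:u+2].reshape(-1,3)[4].round(3)
for q in [(438,260),(470,256),(494,256),(518,396),(480,330),(340,275),(245,296),(197,311),(222,455),(478,448)]: print(q,at(*q))
for q in [(315,27),(300,15),(220,20),(420,20),(540,40),(605,180),(712,300),(640,320),(632,292),(690,275)]: print(q,at(*q))
E
python3 fit.py
cat >> h.py <<'E'
T0=None
def setT(x,y,a):
    global T0; T0=(x,y,a)
def pose(g,yaw,phi,flip=False):
    """g grasp point world; yaw: frame yaw; phi lean of the body towards +y of that frame (deg)"""
    ex=np.array([np.cos(yaw),np.sin(yaw),0]); ey=np.array([-np.sin(yaw),np.cos(yaw),0]); ez=np.array([0,0,1.])
    p=np.radians(phi); z=-(np.sin(p)*ey+np.cos(p)*ez); x=-ex if flip else ex; y=np.cross(z,x)
    return np.array(g)+.019*z, Rn.from_matrix(np.c_[x,y,z]).as_quat()
E
python3 - <<'E'
from h import *
yaw=np.radians(6)
for nm,g,yw in [("f1",[.573,.05,.04],yaw),("f2",[.689,-.06,.04],yaw),("f1place",[.69,.03,.09],yaw),("f2place",[.70,-.10,.09],yaw),("f3",[.448,-.387,.03],np.radians(17.8)),("f3b",[.429,-.327,.03],np.radians(17.8)),("near",[.565,.11,.09],yaw)]:
    for phi in (-60,-50,-40,-30,0,30,40,50,60):
        o=[]
        for fl in (0,1):
            p,q=pose(g,yw,phi,fl); s=ctrl.solve_ik(p,q); o.append(None if s is None else np.round(s,2).tolist())
        print(nm,phi,o)
E
```

```text
[0.62373659 0.05750307 0.10960438] 6.279868173976558 9771.78658067284 841
[[  56.1  164.2]
 [ -53.9 -168.1]
 [ -56.6  162.2]
 [  52.2  -87.1]
 [ -52.9  -33.8]
 [  53.4   65.4]]
(438, 260) [ 0.482 -0.042  0.115]
(470, 256) [ 0.487 -0.075  0.163]
(494, 256) [ 0.486 -0.099  0.195]
(518, 396) [nan nan nan]
(480, 330) [ 0.4   -0.09   0.162]
(340, 275) [0.462 0.078 0.124]
(245, 296) [0.433 0.196 0.068]
(197, 311) [0.417 0.236 0.2  ]
(222, 455) [0.255 0.204 0.204]
(478, 448) [ 0.268 -0.085  0.202]
(315, 27) [0.766 0.114 0.116]
(300, 15) [0.776 0.131 0.134]
(220, 20) [0.773 0.233 0.116]
(420, 20) [ 0.78  -0.017  0.107]
(540, 40) [ 0.765 -0.17   0.084]
(605, 180) [ 0.586 -0.253  0.087]
(712, 300) [ 0.438 -0.402  0.042]
(640, 320) [ 0.411 -0.31   0.035]
(632, 292) [ 0.449 -0.305  0.018]
(690, 275) [ 0.472 -0.379  0.026]
f1 -60 [[-0.5, 0.79, 1.5, 0.8, 1.61, -0.9], [-0.5, 0.79, 1.5, 0.8, 1.61, 2.24]]
f1 -50 [[-0.45, 0.7, 1.55, 0.71, 1.49, -0.84], [-0.45, 0.7, 1.55, 0.71, 1.49, 2.3]]
f1 -40 [[-0.4, 0.61, 1.59, 0.61, 1.37, -0.76], [-0.4, 0.61, 1.59, 0.61, 1.37, 2.38]]
f1 -30 [[-0.33, 0.53, 1.63, 0
[... 3925 characters left out ...]
2, 0.67, 1.58, 0.85, 1.59, 2.31]]
near -50 [[-0.37, 0.58, 1.61, 0.75, 1.48, -0.76], [-0.37, 0.58, 1.61, 0.75, 1.48, 2.39]]
near -40 [[-0.31, 0.49, 1.64, 0.64, 1.38, -0.66], [-0.31, 0.49, 1.64, 0.64, 1.38, 2.48]]
near -30 [[-0.23, 0.43, 1.66, 0.51, 1.29, -0.54], [-0.23, 0.43, 1.66, 0.51, 1.29, 2.6]]
near 0 [[0.04, 0.35, 1.66, -0.0, 1.13, -0.06], None]
near 30 [[0.32, 0.48, 1.58, -0.54, 1.25, 0.43], [0.32, 0.48, 1.58, -0.54, 1.25, -2.71]]
near 40 [[0.39, 0.55, 1.55, -0.69, 1.34, 0.55], [0.39, 0.55, 1.55, -0.69, 1.34, -2.59]]
near 50 [[0.45, 0.64, 1.5, -0.81, 1.44, 0.65], [0.45, 0.64, 1.5, -0.81, 1.44, -2.49]]
near 60 [[0.5, 0.74, 1.46, -0.93, 1.55, 0.72], [0.5, 0.74, 1.46, -0.93, 1.55, -2.42]]
```

```bash
cat >> h.py <<'E'
TX,TY,TA=.6237,.0575,np.radians(6.28)
def t2w(x,y,z=0): 
    c,s=np.cos(TA),np.sin(TA); return np.array([TX+c*x-s*y,TY+s*x+c*y,z])
def w2t(P):
    c,s=np.cos(TA),np.sin(TA); D=np.atleast_2d(P)[:,:2]-[TX,TY]; return np.c_[c*D[:,0]+s*D[:,1],-s*D[:,0]+c*D[:,1]]
def pick(cen,yaw,side,phi,zg,off=.028,up=.14):
    ey=np.array([-np.sin(yaw),np.cos(yaw),0]); g=np.array([cen[0],cen[1],zg])+side*off*ey
    p,q=pose(g,yaw,phi); U=np.array([0,0,up])
    ctrl.movep(p+U,q); ctrl.movel(p+[0,0,.05],velocity=.2)
    hit=ctrl.movel(p,velocity=.08,guard=8); print("hit",hit,ctrl.get_tcp_pos()-p)
    if hit: return False
    ctrl.gripper_to(0.0,25); print("open",ctrl.get_opening())
    ctrl.movel(p+U,velocity=.15); print("t",ctrl.get_time_s(),"open",ctrl.get_opening(),"F",np.round(ctrl.get_force(),2)); return True
def place_pose(cen_t,side,phi,zg,zlay,off=.028,zc=.058):
    # top face ends up facing tray -side... : A=side*y up => top normal -> -side*y
    d=zg-zlay
    g=t2w(cen_t[0],cen_t[1]-side*d,zc+off)
    return pose(g,TA,phi)
E
cat > s1.py <<'E'
from h import *
ctrl.gripper_to(1.0)
ok=pick([.6852,-.0234],np.radians(6.28),-1,-45,.038)
snap("top","f2lift_top"); snap("wrist","f2lift_wrist")
E
python3 s1.py
python3 -c "
import cv2
a=cv2.imread('pics/f2lift_top.png')[80:300,200:480];cv2.imwrite('pics/f2lift_c.png',cv2.resize(a,None,fx=2.5,fy=2.5))"
```

```text
hit True [-9.82270107e-05  3.67730552e-04  2.66575163e-03]
```

View pics/f2lift_c.png

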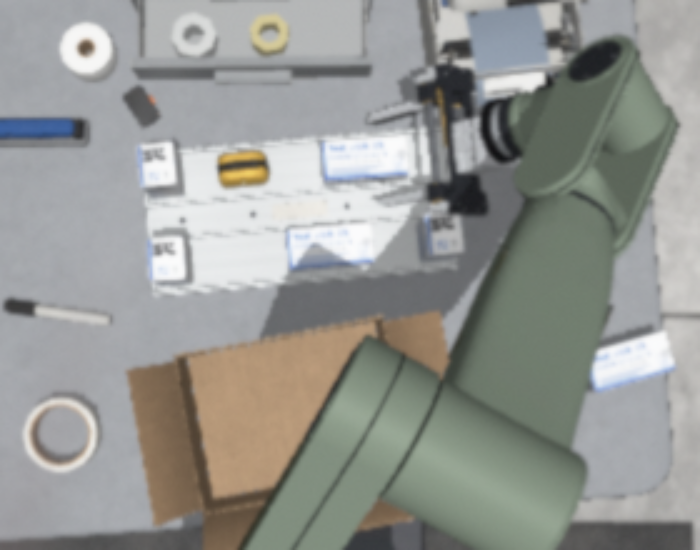

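View pics/f2lift_wrist.png

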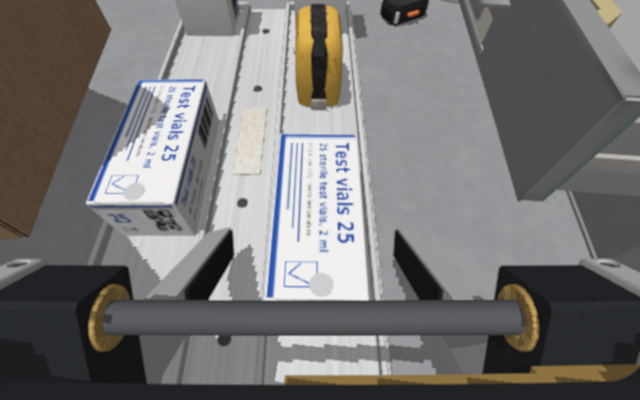

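Run:
```python
from h import *
print(ctrl.get_force(),ctrl.get_time_s())
p=ctrl.get_tcp_pos(); ctrl.movel(p+np.array([0,0,.1]),velocity=.15)
print(ctrl.get_force())
m,im,d,W=snap("top","a1"); np.savez("pics/a1.npz",im=im,d=d,W=W)
from seg import blobs
for o in blobs(W,.09,.125): print(*o)
for o in blobs(W,.04,.058): print(*o)
cv2.imwrite('pics/a1c.png',cv2.resize(im[80:300,200:480,::-1],None,fx=2.5,fy=2.5))
```

```text
[-1.46030525 -0.87237591  5.93265394] 4.9667
[ 0.14465511  0.7011239  -0.23175349]
[796.  187.2] [35.5  8.1] 88.2 0.1135 38 [277. 101.]
[ 791.  -198.5] [22.6 71.2] 18.8 0.0926 95 [403. 108.]
[768.6 115.3] [ 18.3 283.2] 1.8 0.1122 388 [301. 109.]
[661.6 227.3] [50.5 44. ] 6.9 0.1107 268 [262. 146.]
[ 586.8 -116.1] [50.7 43.4] 5.6 0.1108 263 [377. 173.]
[549.8 212.1] [50.3 43.4] 3.6 0.1106 267 [266. 184.]
[439.4 -52.3] [69.1  2.7] 12.3 0.12 35 [355. 222.]
[367.4 183.1] [134.9   4. ] 12.5 0.1121 85 [274. 245.]
[685.1 -23.7] [ 51.5 106.5] 5.5 0.048 553 [346. 143.]
[653.1 124.9] [ 3.5 53.4] 10.5 0.051 26 [298. 152.]
[574.7  18.1] [ 50.5 106.4] 6.4 0.0477 561 [332. 178.]
[ 439.2 -359.9] [49.3 97.5] 18.2 0.0437 351 [454. 224.]
```

View pics/a1c.png

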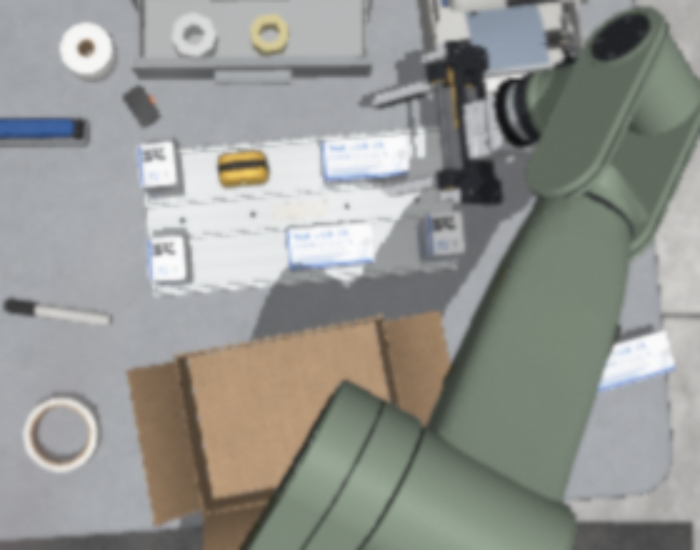

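The guard stopped the descent because the gripper body touched standing_2, which is 7 mm too close for this lean. standing_2 is still in place, within 2 mm. The new plan has three steps:
- fallen_1 goes first, to the near lane at +y.
- fallen_3 goes next, also to the near lane.
- fallen_2 goes last, set down on the open table and regrasped there.

```bash
cat > s2.py <<'E'
from h import *
p=ctrl.get_tcp_pos(); ctrl.movel(p+np.array([0,0,.08]),velocity=.2)
ok=pick([.5749,.0181],TA,+1,45,.039,off=.033,up=.16)
if ok:
    snap("top","f1lift_top"); snap("scene","f1lift_scene")
    m,im,d,W=snap("wrist","f1lift_wrist")
E
python3 s2.py
python3 -c "
import cv2
a=cv2.imread('pics/f1lift_top.png')[80:300,200:480];cv2.imwrite('pics/f1lift_c.png',cv2.resize(a,None,fx=2.5,fy=2.5))"
```

```text
hit False [ 1.23758516e-04 -6.09216067e-06 -6.12450447e-05]
open 0.5362134624080902
t 11.1083 open 0.5318990765262588 F [ 0.22  0.33 -0.32]
```

View pics/f1lift_c.png

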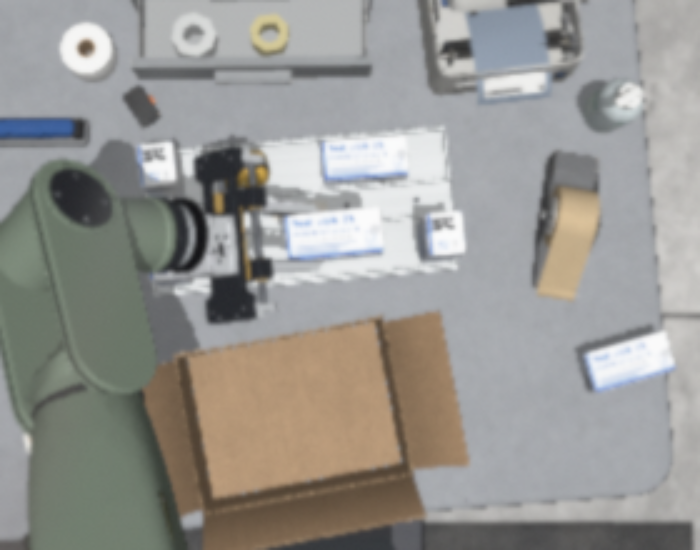

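View pics/f1lift_wrist.png

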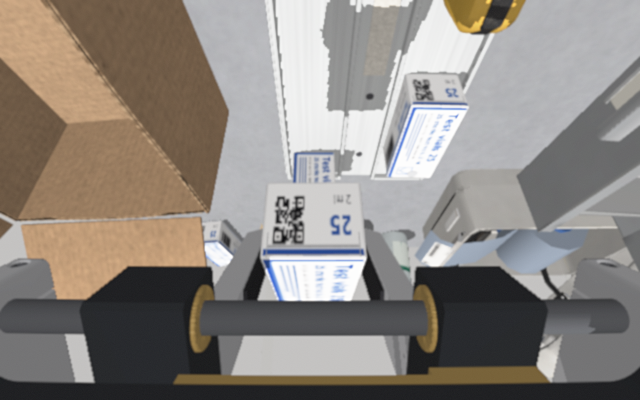

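The lift worked. fallen_1 is between the fingers (end face at wrist px (315,215)) at a 50 mm opening, and the neighbours are unmoved. Placing it in the near lane now.

```bash
cat >> h.py <<'E'
def lower(p,q,pre=.12):
    ctrl.movep(p+[0,0,pre],q)
    ctrl.movel(p+[0,0,.02],velocity=.15)
    f0=ctrl.get_force()
    hit=ctrl.movel(p+[0,0,-.006],velocity=.03,guard=4)
    e=ctrl.get_tcp_pos()-p; print("hit",hit,"dz",e.round(4),"F",np.round(ctrl.get_force()-f0,2),"t",ctrl.get_time_s())
    return hit
def release(q,op=.72,up=.15):
    ctrl.gripper_to(op); R=Rn.from_quat(q).as_matrix(); p=np.array(ctrl.get_tcp_pos())
    ctrl.movel(p-.07*R[:,2],velocity=.1)
    p=np.array(ctrl.get_tcp_pos()); ctrl.movel(p+[0,0,up],velocity=.25)
E
cat > s3.py <<'E'
from h import *
p,q=place_pose([-.051,.085],+1,-45,.039,.0265,off=.033)
lower(p,q)
snap("top","f1pl_top"); snap("scene","f1pl_scene"); snap("wrist","f1pl_wrist")
print(Rn.from_quat(ctrl.get_ee_rot()).as_matrix().round(3)[:,2])
E
python3 s3.py
python3 -c "
import cv2
a=cv2.imread('pics/f1pl_top.png')[80:300,200:480];cv2.imwrite('pics/f1pl_c.png',cv2.resize(a,None,fx=2.5,fy=2.5))
a=cv2.imread('pics/f1pl_scene.png')[130:290,200:400];cv2.imwrite('pics/f1pl_s.png',cv2.resize(a,None,fx=3.5,fy=3.5))"
```

```text
hit True dz [0.0007 0.0003 0.0119] F [-0.14 -0.73  5.05] t 13.8583
[-0.076  0.704 -0.706]
```

View pics/f1pl_c.png

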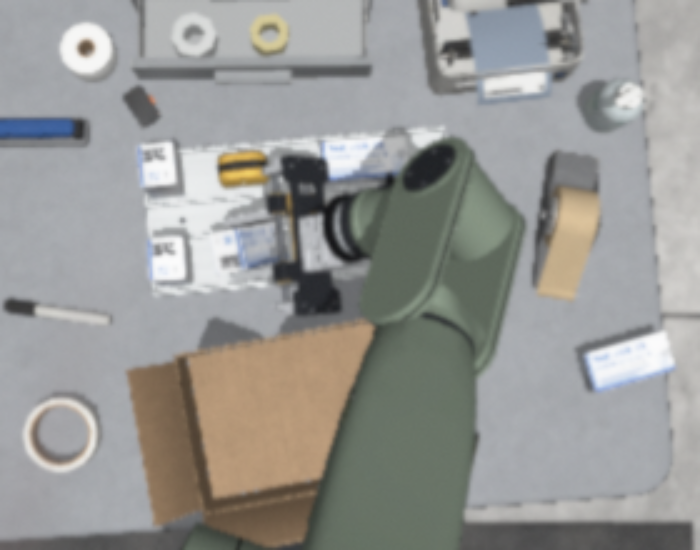

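View pics/f1pl_s.png

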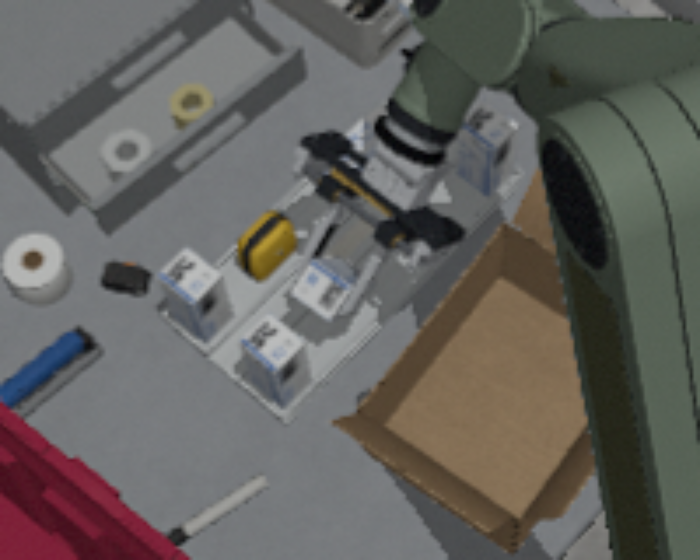

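View pics/f1pl_wrist.png

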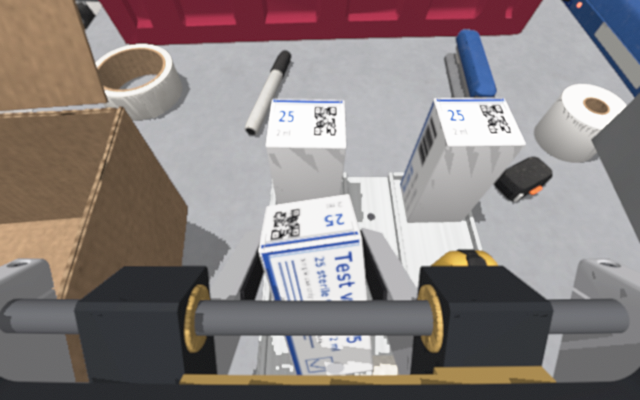

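```bash
cat > s4.py <<'E'
from h import *
print(ctrl.get_opening(),ctrl.get_force())
m,im,d,W=snap("wrist","w4")
def plane(msk):
    P=W[msk]; P=P[~np.isnan(P[:,0])]; 
    for _ in range(4):
        c=P.mean(0); n=np.linalg.svd(P-c,full_matrices=False)[2][2]; r=np.abs((P-c)@n); P=P[r<max(.0015,np.median(r)*2.5)]
    return c,n*np.sign(n@np.array(m["R"]).T@[0,0,-1]),len(P)
M=np.zeros((400,640),bool); M[212:232,272:352]=1; c,n,k=plane(M); print("top",c,n,k)
M=np.zeros((400,640),bool); M[250:290,270:350]=1; c2,n2,k=plane(M); print("front",c2,n2,k)
ey=np.array([-np.sin(TA),np.cos(TA),0]);ex=np.array([np.cos(TA),np.sin(TA),0])
for nn in(n,n2): print("tray comps",nn@ex,nn@ey,nn[2])
print("top centre tray",w2t(c)*1000)
# edges
for uv in [(270,202),(355,196),(362,232),(262,245),(362,240),(380,375)]:
    P=W[uv[1],uv[0]]; print(uv,(w2t(P)*1000).round(1),P[2].round(4))
E
python3 s4.py; python3 -c "
import cv2
a=cv2.imread('pics/w4.png')[150:400,180:440];cv2.imwrite('pics/w4c.png',cv2.resize(a,None,fx=2.4,fy=2.4,interpolation=2))"
```

```text
0.5518342043377027 [0.38845126 0.0920479  5.17565273]
top [0.56110275 0.13729098 0.11510818] [-0.19963794  0.4643952   0.86283358] 1599
front [0.56306067 0.1131806  0.10924266] [ 0.13147865 -0.86377767  0.486417  ] 3184
tray comps -0.1476409986058086 0.4834463227874144 0.862833581007373
tray comps 0.036203323437732686 -0.8729764176336011 0.4864169956196708
top centre tray [[-53.49349457  86.15951386]]
(270, 202) [[-92.5 163.8]] 0.0056
(355, 196) [[-12.8 170.3]] 0.0058
(362, 232) [[-24.7  87.7]] 0.0992
(262, 245) [[-77.2  70.7]] 0.12
(362, 240) [[-26.2  79.6]] 0.1061
(380, 375) [[-38.9  11. ]] 0.1915
```

View pics/w4c.png

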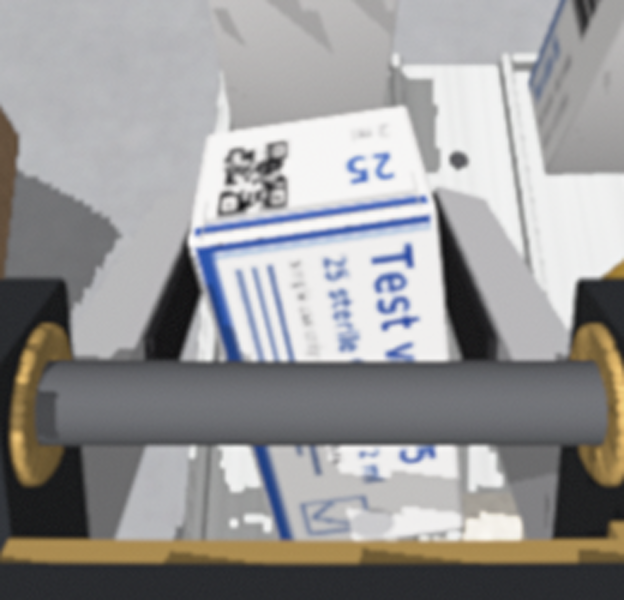

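fallen_1 slipped in the grip: it is about 29° under-rotated and rolled about 8°, and it touched 12 mm high. The 25 N grip was too light, or the fast joint move clipped something. I'll lay it back flat, regrasp it harder, and reorient on a slow straight path.

```bash
cat > s5.py <<'E'
from h import *
Rt=Rn.from_quat(ctrl.get_ee_rot()).as_matrix(); p=np.array(ctrl.get_tcp_pos())
ex=np.array([np.cos(TA),np.sin(TA),0]);ey=np.array([-np.sin(TA),np.cos(TA),0]);ez=np.array([0,0,1.])
a=np.array([-0.19963794,0.4643952,0.86283358]); n=np.array([0.13147865,-0.86377767,0.486417])
n=n-(n@a)*a; n/=np.linalg.norm(n)
Rc=np.c_[np.cross(a,n),a,n]
# centre from top face: mean over full width approx -> use z/y from patch, x from grasp symmetric
c=np.array([0.56110275,0.13729098,0.11510818])-.053*a
# constrain: front face is 21.5 mm from the centre
c2=np.array([0.56306067,0.1131806,0.10924266]); c=c+n*((c2-c)@n-.0215)
print("centre tray",w2t(c)*1000,c[2], "grasp in carton",(Rc.T@(p-.019*Rt[:,2]-c)*1000).round(1))
Rd=np.c_[ex,ey,ez]; Rt2=Rd@Rc.T@Rt; off=Rc.T@(p-c)
def target(x,y,z): return t2w(x,y,z)+Rd@off
q2=Rn.from_matrix(Rt2).as_quat(); print("tool z new",Rt2[:,2].round(3),Rt2[:,0].round(3))
ctrl.movel(p+[0,0,.11],velocity=.15)
ctrl.movel(target(-.053,-.02,.16),velocity=.1,ori=q2)
print(ctrl.get_opening(),ctrl.get_time_s())
h=ctrl.movel(target(-.053,-.035,.0265+.004),velocity=.1,guard=6); print(h,ctrl.get_tcp_pos()-target(-.053,-.035,.0265))
snap("top","f1back_top"); snap("scene","f1back_scene")
E
python3 s5.py
python3 -c "
import cv2
a=cv2.imread('pics/f1back_top.png')[80:300,200:480];cv2.imwrite('pics/f1back_c.png',cv2.resize(a,None,fx=2.5,fy=2.5))
a=cv2.imread('pics/f1back_scene.png')[130:290,200:400];cv2.imwrite('pics/f1back_s.png',cv2.resize(a,None,fx=3.5,fy=3.5))"
```

```text
centre tray [[-45.78765438  63.48989202]] 0.06770303013864057 grasp in carton [ 0.3 35.4  9.2]
tool z new [ 0.025 -0.266 -0.964] [ 0.999 -0.037  0.036]
0.552930456669195 16.1667
False [0.00082175 0.00013785 0.00484986]
```

View pics/f1back_c.png

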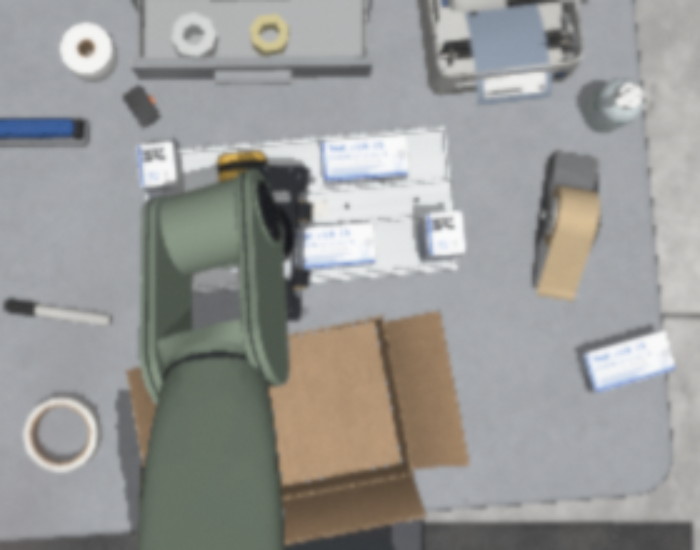

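View pics/f1back_s.png

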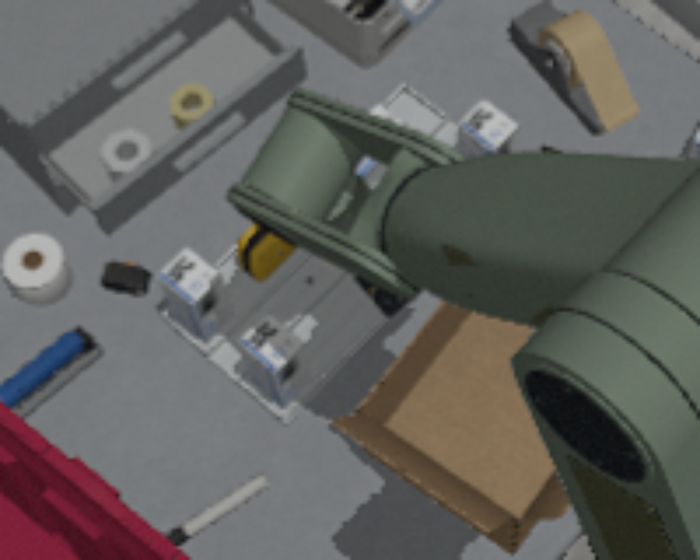

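```bash
cat > s6.py <<'E'
from h import *
from seg import blobs
ctrl.gripper_to(1.0)
p=np.array(ctrl.get_tcp_pos()); ctrl.movel(p+[0,0,.13],velocity=.25)
ey=np.array([-np.sin(TA),np.cos(TA),0])
pp,q=pose(t2w(-.053,-.002,.20),TA,45); ctrl.movel(pp,velocity=.15,ori=q)
m,im,d,W=snap("wrist","w6")
for o in blobs(W,.040,.056,minn=300): print(*o, (w2t(np.array(o[0])/1000)*1000).round(1))
m,im,d,W=snap("top","t6")
for o in blobs(W,.040,.056): print(*o,(w2t(np.array(o[0])/1000)*1000).round(1))
for o in blobs(W,.09,.122): print(*o,(w2t(np.array(o[0])/1000)*1000).round(1))
print(ctrl.get_time_s())
E
python3 s6.py
```

```text
[473.6  24.4] [  2.7 142.4] 12.2 0.0485 1607 [184.  66.] [[-152.8  -16.5]]
[573.9  16.7] [ 50.3 107.3] 6.2 0.0487 6303 [316.  90.] [[-54.  -35.1]]
[684.2 -23.9] [ 51.9 107.7] 4.9 0.0487 4250 [425. 135.] [[ 51.2 -87.5]]
[361.8 -67.2] [ 29.8 124.4] 88.1 0.0484 1617 [ 87. 149.] [[-274.   -95.3]]
[584.2 -95.3] [49.7  4.2] 6.1 0.0478 490 [314. 179.] [[ -56.  -147.6]]
[ 782.3 -163.9] [123.   23.9] 84.5 0.0477 619 [460. 207.] [[ 133.4 -237.4]]
[ 664.4 -283. ] [62.7 66.1] 81.6 0.0437 442 [353. 242.] [[   3.2 -342.9]]
[685.6 -23.6] [ 51.2 106.3] 5.8 0.0477 555 [346. 143.] [[ 52.7 -87.4]]
[ 678.1 -283.5] [48.5 66.8] 2.8 0.0441 210 [430. 148.] [[  16.8 -344.9]]
[574.   16.9] [ 50.3 106.3] 6.5 0.0481 552 [332. 179.] [[-53.8 -34.9]]
[ 535.4 -268.2] [47.8 29. ] 74.5 0.0479 106 [424. 192.] [[-123.4 -314.1]]
[ 438.6 -356.9] [ 50.1 105.9] 17.6 0.0435 457 [452. 225.] [[-229.3 -391.7]]
[795.1 186.6] [ 8.3 34.3] 4.0 0.1134 36 [277. 101.] [[184.5 109.6]]
[ 782.3 -199.4] [109.1  31.8] 87.9 0.0928 150 [404. 110.] [[ 129.5 -272.7]]
[769.  115.3] [ 17.7 282.5] 1.7 0.1117 365 [300. 109.] [[150.8  41.6]]
[ 755.5 -328.3] [51.8 48.5] 26.7 0.1004 157 [447. 120.] [[  88.8 -397.9]]
[661.2 227.1] [50.6 44.1] 6.7 0.1111 270 [262. 146.] [[ 55.8 164.5]]
[ 611.  -278.1] [50.3 57.5] 80.3 0.0959 261 [431. 166.] [[ -49.3 -332.2]]
[ 586.5 -115.8] [50.5 44. ] 4.9 0.1104 265 [377. 173.] [[ -55.9 -168.2]]
[528.2 219.3] [ 9.4 27.9] 1.8 0.1113 35 [263. 191.] [[-77.2 171.3]]
[351.  180.6] [101.4   2.4] 11.7 0.1063 49 [276. 252.] [[-257.6  152.2]]
19.9667
```

View pics/w6.png

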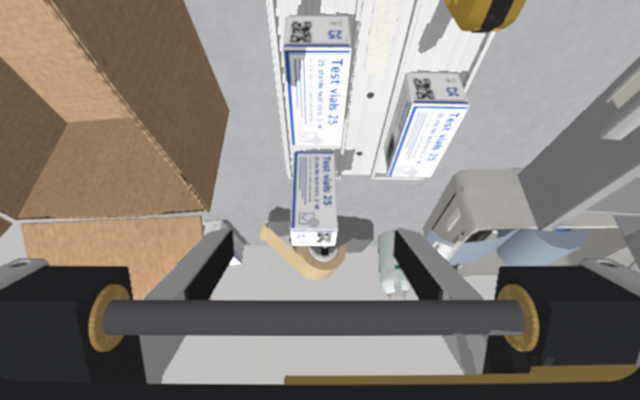

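fallen_1 is back flat at tray (-54, -35) mm, with neighbours undisturbed. I'll regrasp it at 50 N, reorient slowly in a straight line, and check its attitude in the air.

```bash
cat >> h.py <<'E'
def fitplane(W,m,r0,r1,c0,c1):
    P=W[r0:r1,c0:c1].reshape(-1,3); P=P[~np.isnan(P[:,0])]
    for _ in range(5):
        c=P.mean(0); n=np.linalg.svd(P-c,full_matrices=False)[2][2]; r=np.abs((P-c)@n); P=P[r<max(.0012,np.median(r)*2)]
    n=n*np.sign(n@(c2w(m,[0,0,0])-c)); return c,n,len(P)
def att(fn):
    m,im,d,W=snap("wrist",fn)
    ex=np.array([np.cos(TA),np.sin(TA),0]);ey=np.array([-np.sin(TA),np.cos(TA),0])
    o=[]
    for r in [(212,230,280,345),(258,292,280,345)]:
        c,n,k=fitplane(W,m,*r); o.append((c,n)); print("face",(w2t(c)*1000).round(1),c[2].round(4),"n(tray)",np.round([n@ex,n@ey,n[2]],3),k)
    return o
def pick2(cen,yaw,side,phi,zg,off,up,F=50,vel=.08,pre=.05,hi=None):
    ey=np.array([-np.sin(yaw),np.cos(yaw),0]); g=np.array([cen[0],cen[1],zg])+side*off*ey
    p,q=pose(g,yaw,phi)
    ctrl.movel(p+[0,0,pre],velocity=.2,ori=q)
    hit=ctrl.movel(p,velocity=vel,guard=8); print("hit",hit,(ctrl.get_tcp_pos()-p).round(4))
    if hit: return False
    ctrl.gripper_to(0.0,F); ctrl.pause(.2); ctrl.movel(p+[0,0,up],velocity=.15)
    print("t",ctrl.get_time_s(),"open",ctrl.get_opening(),"F",np.round(ctrl.get_force(),2)); return True
E
cat > s7.py <<'E'
from h import *
if pick2([.5740,.0168],TA,1,45,.039,.033,.17):
    att("w7a")
    p,q=pose(t2w(-.052,.04,.23),TA,0); ctrl.movel(p,velocity=.08,ori=q); print(ctrl.get_opening()); att("w7b")
    p,q=place_pose([-.052,.085],+1,-45,.039,.0265,off=.033); ctrl.movel(p+[0,0,.12],velocity=.08,ori=q)
    print(ctrl.get_opening(),ctrl.get_time_s()); att("w7c"); snap("top","t7c"); snap("scene","s7c")
E
python3 s7.py
```

```text
hit False [ 0.0001 -0.     -0.0001]
t 23.6833 open 0.5314900084812503 F [-0.06  0.26 -1.13]
face [[-57.2  16.9]] 0.1975 n(tray) [-0.01   1.    -0.021] 1122
face [[-57.2  -8.8]] 0.2169 n(tray) [ 0.004 -0.001  1.   ] 2201
0.5318476523399142
face [[-55.1  60.7]] 0.2363 n(tray) [-0.007  0.715  0.699] 1133
face [[-55.1  28.9]] 0.232 n(tray) [ 0.002 -0.707  0.707] 2193
0.5312988831734932 25.65
face [[-54.4  82.9]] 0.2318 n(tray) [-0.007  0.027  1.   ] 1128
face [[-54.3  63.3]] 0.2066 n(tray) [ 0.001 -1.     0.001] 2202
```

```bash
python3 -c "
import cv2,numpy as np
a=[cv2.resize(cv2.imread('pics/w7%s.png'%k),(400,250)) for k in 'abc']; s=cv2.resize(cv2.imread('pics/s7c.png')[130:290,200:456],(400,250))
cv2.imwrite('pics/w7m.png',np.vstack([np.hstack(a[:2]),np.hstack([a[2],s])]))"
```

```text
(no output)
```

View pics/w7m.png

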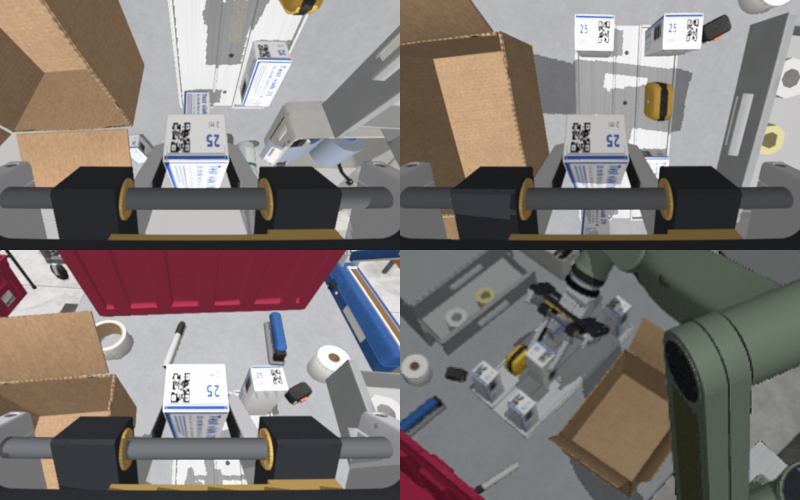

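The attitude is now right: the end-face normal is (−.007, .027, 1.0). Lowering it.

```bash
cat > s8.py <<'E'
from h import *
p,q=place_pose([-.052,.085],+1,-45,.039,.0265,off=.033)
ctrl.movel(p+[0,0,.025],velocity=.12); print(ctrl.get_force())
hit=ctrl.movel(p+[0,0,-.004],velocity=.04,guard=5)
print(hit,(ctrl.get_tcp_pos()-p).round(4),np.round(ctrl.get_force(),2),ctrl.get_opening()); att("w8")
snap("scene","s8")
E
python3 s8.py;  python3 -c "
import cv2
a=cv2.imread('pics/s8.png')[130:290,200:400];cv2.imwrite('pics/s8c.png',cv2.resize(a,None,fx=3.5,fy=3.5,interpolation=2))"
```

```text
[-0.72706527 -0.20684319 -0.97040982]
True [0.0002 0.0001 0.0004] [ 1.5  -0.25  2.04] 0.5308778850548115
face [[-54.5  82.3]] 0.112 n(tray) [-0.004  0.015  1.   ] 1133
face [[-54.5  62.9]] 0.0865 n(tray) [-0.    -1.    -0.002] 2205
```

View pics/s8c.png

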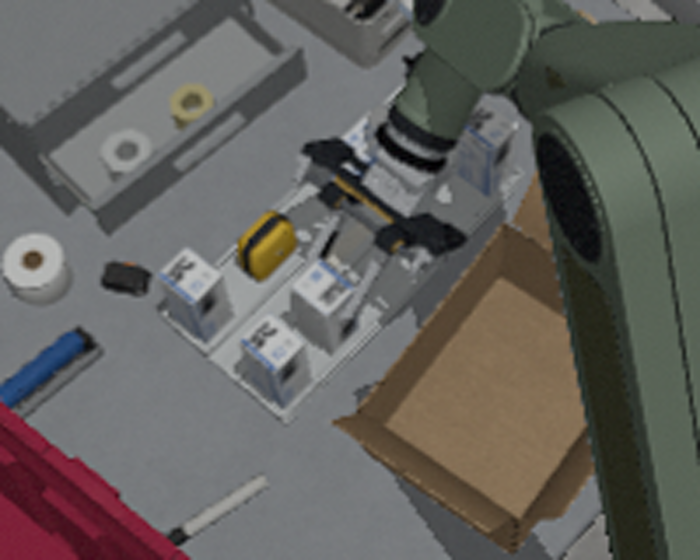

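View pics/w8.png

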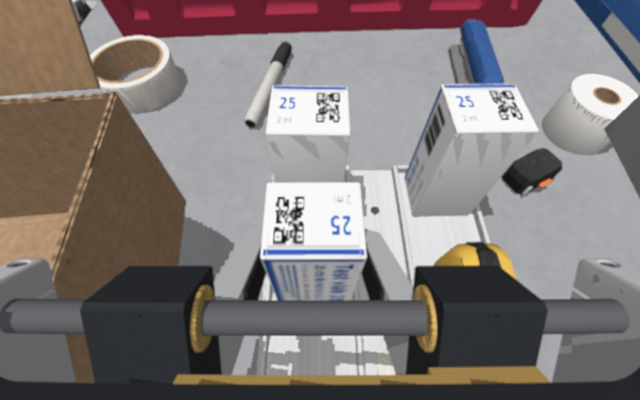

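fallen_1 stands on the lane floor: top at 0.112 m, tilt ≤ 0.015 rad. I'll release it and move on to fallen_3.

```bash
cat > s9.py <<'E'
from h import *
q=ctrl.get_ee_rot(); release(q,op=.75,up=.13); print(ctrl.get_time_s())
yaw=np.radians(17.6); ey=np.array([-np.sin(yaw),np.cos(yaw),0])
g=np.array([.4387,-.357,.026])-.033*ey; p,q=pose(g,yaw,-55)
ctrl.movep(p+[0,0,.15],q); print(ctrl.get_time_s())
ctrl.gripper_to(1.0)
from seg import blobs
m,im,d,W=snap("wrist","w9")
for o in blobs(W,.034,.05,minn=300): print(*o)
m,im,d,W=snap("top","t9"); np.savez("pics/t9.npz",W=W)
for o in blobs(W,.09,.122): print(*o,(w2t(np.array(o[0])/1000)*1000).round(1))
print(ctrl.get_time_s())
E
python3 s9.py;  python3 -c "
import cv2,numpy as np
a=cv2.imread('pics/t9.png')[100:260,230:486];b=cv2.imread('pics/w9.png')
cv2.imwrite('pics/t9c.png',np.hstack([cv2.resize(a,(400,250),interpolation=2),cv2.resize(b,(400,250))]))"
```

```text
29.5
31.275
[658.8 116.9] [31.4 65.4] 39.3 0.0428 324 [526.  89.]
[395.6 -64.7] [189.6   6. ] 12.3 0.0421 1136 [347. 116.]
[684.2 -24.9] [ 52.2 110.1] 5.3 0.0488 2157 [553. 141.]
[ 577.2 -131.3] [32.4 64.5] 56.3 0.0423 526 [477. 174.]
[ 430.2 -331.4] [50.1 50.5] 17.1 0.0441 2437 [315. 276.]
[ 450.6 -398. ] [50.3 25.2] 17.5 0.0437 2055 [315. 353.]
[794.6 186.1] [ 8.1 33.3] 3.9 0.114 35 [277. 101.] [[183.9 109.1]]
[ 784.8 -197.9] [ 33.3 119.5] 3.8 0.0929 201 [405. 109.] [[ 132.2 -271.5]]
[768.8 114.7] [ 18.  282.7] 1.7 0.1115 368 [301. 109.] [[150.5  41. ]]
[ 754.8 -328.8] [53.  48.5] 39.9 0.1003 158 [447. 121.] [[  88.1 -398.3]]
[661.5 227.2] [50.4 44. ] 6.2 0.1107 272 [262. 146.] [[ 56.1 164.5]]
[ 613.2 -278.1] [48.3 53.4] 85.3 0.0964 257 [431. 166.] [[ -47.1 -332.4]]
[ 586.5 -115.9] [50.2 43.5] 6.4 0.1106 263 [377. 173.] [[ -55.9 -168.3]]
[561.2 136.3] [50.5 43.4] 6.1 0.1106 261 [292. 180.] [[-53.5  85.2]]
[549.5 212.1] [50.3 43.4] 3.3 0.111 268 [266. 184.] [[-56.8 161.8]]
[387.7 187.9] [86.6  2.5] 10.7 0.1098 42 [273. 239.] [[-220.3  155.4]]
31.95
```

View pics/t9c.png

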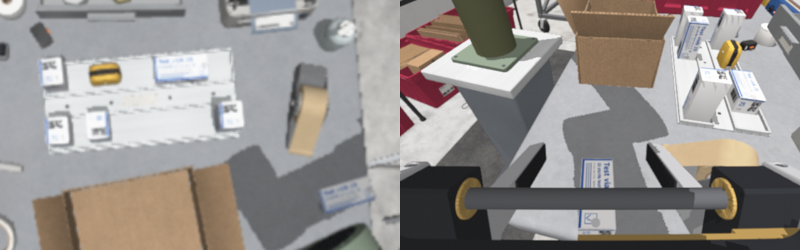

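```bash
cat > s10.py <<'E'
from h import *
yaw=np.radians(17.5)
if pick2([.4385,-.358],yaw,-1,-55,.026,.033,.19):
    att("w10a")
    p,q=pose(t2w(-.04,-.13,.29),TA,-10); ctrl.movep(p,q); print(ctrl.get_opening(),ctrl.get_time_s())
    p,q=place_pose([-.052,.0],-1,35,.026,.0215,off=.033); ctrl.movel(p+[0,0,.12],velocity=.12,ori=q)
    print(ctrl.get_opening(),ctrl.get_time_s()); att("w10c"); snap("top","t10c"); snap("scene","s10c")
E
python3 s10.py;  python3 -c "
import cv2,numpy as np
a=cv2.imread('pics/s10c.png')[130:290,200:456];b=cv2.imread('pics/w10c.png')
cv2.imwrite('pics/t10c_.png',np.hstack([cv2.resize(a,(400,250),interpolation=2),cv2.resize(b,(400,250))]))"
```

```text
hit False [ 0. -0. -0.]
t 35.7417 open 0.5303037114368913 F [ 0.39 -0.21 -1.38]
face [[-227.9 -415.6]] 0.2326 n(tray) [-0.002  0.007  1.   ] 1145
face [[-222.2 -444.9]] 0.2252 n(tray) [ 0.183 -0.98   0.08 ] 1269
0.5320921773523672 37.125
0.5306131145546203 38.4667
face [[-54.1  20.2]] 0.2021 n(tray) [ 0.003  1.    -0.015] 1146
face [[-54.   12.6]] 0.2317 n(tray) [-0.014  0.061  0.998] 1314
```

View pics/t10c_.png

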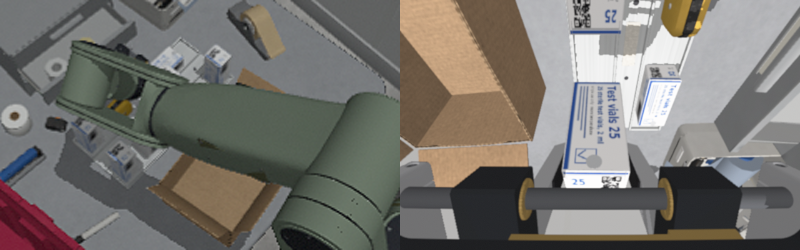

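fallen_3 is held upright (side normal (.003, 1.0, −.015)) and centred over the near lane at tray y ≈ −1 mm. I'll lower it, check, and release.

```bash
cat > s11.py <<'E'
from h import *
p,q=place_pose([-.052,.0],-1,35,.026,.0215,off=.033)
ctrl.movel(p+[0,0,.02],velocity=.15)
hit=ctrl.movel(p+[0,0,-.004],velocity=.04,guard=5)
print(hit,(ctrl.get_tcp_pos()-p).round(4),np.round(ctrl.get_force(),2),ctrl.get_opening()); o=att("w11")
if abs(o[0][1][2])<.06 and ctrl.get_tcp_pos()[2]-p[2]<.003:
    release(q,op=.75,up=.12); print("released",ctrl.get_time_s())
    # go to above f2 with vertical tool
    ctrl.gripper_to(1.0)
    p,q=pose([.6852,-.0234,.20],TA,0); ctrl.movep(p,q)
    m,im,d,W=snap("wrist","w11b")
    from seg import blobs
    for o in blobs(W,.040,.056,minn=300): print(*o, (w2t(np.array(o[0])/1000)*1000).round(1))
    for o in blobs(W,.098,.122,minn=300): print(*o, (w2t(np.array(o[0])/1000)*1000).round(1))
    snap("top","t11b"); print(ctrl.get_time_s())
E
python3 s11.py;  python3 -c "
import cv2,numpy as np
a=cv2.imread('pics/t11b.png')[100:260,230:486];b=cv2.imread('pics/w11b.png')
cv2.imwrite('pics/t11c_.png',np.hstack([cv2.resize(a,(400,250),interpolation=2),cv2.resize(b,(400,250))]))"
```

```text
True [ 0.0006 -0.     -0.0001] [-0.12  0.83  3.13] 0.5253084963832868
face [[-53.9  28.8]] 0.0873 n(tray) [-0.001 -0.564  0.826] 584
face [[-54.  14.]] 0.1112 n(tray) [-0.007  0.088  0.996] 1283[ WARN:0@0.022] global loadsave.cpp:275 findDecoder imread_('pics/t11b.png'): can't open/read file: check file path/integrity
Traceback (most recent call last):
TypeError: 'NoneType' object is not subscriptable
```

View pics/w11.png

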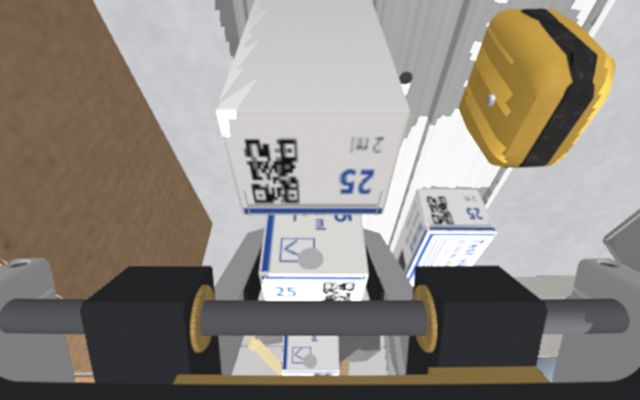

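Run:
```python
from h import *
m=ctrl.camera_model("wrist"); im,d=ctrl.capture("wrist"); W=cloud(m,d)
ex=np.array([np.cos(TA),np.sin(TA),0]);ey=np.array([-np.sin(TA),np.cos(TA),0])
for r in [(150,175,285,345),(180,205,285,345),(215,240,285,345),(240,258,285,345),(280,298,290,340)]:
    c,n,k=fitplane(W,m,*r); print(r,(w2t(c)*1000).round(1),c[2].round(4),np.round([n@ex,n@ey,n[2]],3),k)
print(ctrl.get_time_s(), [ (u,(w2t(W[u,315])*1000).round(0).tolist(),W[u,315,2].round(3)) for u in range(130,300,15)])
```

```text
(150, 175, 285, 345) [[-53.1  88.1]] 0.1116 [ 0.001 -0.041  0.999] 1476
(180, 205, 285, 345) [[-53.  75.]] 0.1116 [ 0.002 -0.016  1.   ] 1485
(215, 240, 285, 345) [[-52.8  21. ]] 0.0855 [ 0.     1.    -0.016] 1469
(240, 258, 285, 345) [[-52.7  21. ]] 0.0982 [ 0.001  0.999 -0.05 ] 1050
(280, 298, 290, 340) [[-52.7   6.3]] 0.1116 [-0.005 -0.004  1.   ] 897
40.05 [(130, [[-53.0, 100.0]], np.float64(0.112)), (145, [[-53.0, 95.0]], np.float64(0.112)), (160, [[-53.0, 90.0]], np.float64(0.113)), (175, [[-53.0, 82.0]], np.float64(0.111)), (190, [[-53.0, 77.0]], np.float64(0.112)), (205, [[-53.0, 69.0]], np.float64(0.112)), (220, [[-52.0, 21.0]], np.float64(0.081)), (235, [[-52.0, 21.0]], np.float64(0.09)), (250, [[-53.0, 22.0]], np.float64(0.099)), (265, [[-53.0, 21.0]], np.float64(0.107)), (280, [[-53.0, 15.0]], np.float64(0.111)), (295, [[-52.0, -1.0]], np.float64(0.111))]
```

My check region landed on fallen_1 at px (315,160), which stands in front. The carton itself is upright, with its top at 0.1116 m and side normal (0, 1, −.016). I'll release it and go to fallen_2.

```bash
cat > s12.py <<'E'
from h import *
q=ctrl.get_ee_rot()
release(q,op=.75,up=.12); print("released",ctrl.get_time_s())
p,q=pose([.6852,-.0234,.20],TA,0); ctrl.movep(p,q); ctrl.gripper_to(1.0)
m,im,d,W=snap("wrist","w11b")
from seg import blobs
for o in blobs(W,.040,.056,minn=300): print(*o, (w2t(np.array(o[0])/1000)*1000).round(1))
for o in blobs(W,.098,.122,minn=300): print(*o, (w2t(np.array(o[0])/1000)*1000).round(1))
snap("top","t11b"); print(ctrl.get_time_s())
E
python3 s12.py;  python3 -c "
import cv2,numpy as np
a=cv2.imread('pics/t11b.png')[100:260,230:486];b=cv2.imread('pics/w11b.png')
cv2.imwrite('pics/t11c_.png',np.hstack([cv2.resize(a,(400,250),interpolation=2),cv2.resize(b,(400,250))]))"
```

```text
released 42.0583
[470.   40.7] [  3.7 175.9] 11.8 0.0483 2111 [91. 93.] [[-1.546e+02  1.000e-01]]
[567.7 116.9] [55.1 20.3] 29.4 0.0478 416 [204.  23.] [[-49.2  65.2]]
[685.4 -24.1] [ 50.2 105.3] 5.5 0.0486 5301 [315. 190.] [[ 52.4 -87.9]]
[ 625.  -250.8] [11.5 96.1] 83.4 0.0473 784 [237. 375.] [[ -32.4 -306.6]]
[471.3  32. ] [  4.2 157.1] 12.3 0.1107 5296 [ 40. 102.] [[-154.3   -8.7]]
[564.  114.7] [50.4  5.4] 10.1 0.1067 603 [168.   4.] [[-53.1  63.4]]
[770.   55.6] [ 16.5 165.9] 1.9 0.1135 4638 [449.  88.] [[145.2 -17.9]]
[571.1  51.5] [50.9 43.5] 6.0 0.1117 4401 [176.  96.] [[-52.9  -0.2]]
43.4917
```

View pics/t11c_.png

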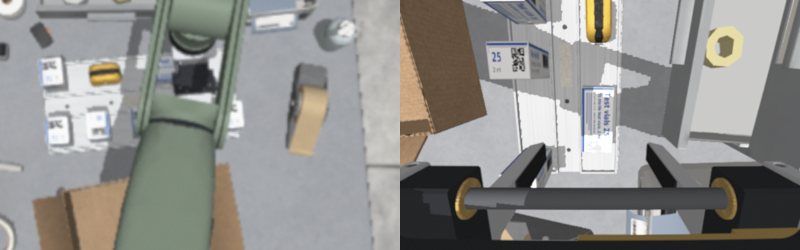

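Run:
```python
from h import *
W=np.load("pics/t9.npz")["W"].reshape(-1,3)
for y0 in (-.04,-.03,-.02,0,.05):
    s=(np.abs(W[:,1]-y0)<.006)&(W[:,0]>.735)&(W[:,0]<.83)
    P=W[s]; P=P[np.argsort(P[:,0])]; print(y0,[(round(a,3),round(b,3)) for a,b in P[::3,[0,2]]])
# relocation spot & IK tests
T=[]
for nm,g,yaw,phi in [("put",[.45,-.25,.05],np.radians(10),0),("pick",[.456,-.28,.03],np.radians(10),-55)]:
    p,q=pose(g,yaw,phi); print(nm,ctrl.solve_ik(p,q))
for fl in (0,1):
  for yaw in (TA+np.pi/2,TA-np.pi/2):
    for phi in (35,-35):
        p,q=pose(t2w(.045,-.085,.095),yaw,phi,fl); print(fl,round(yaw,2),phi,Rn.from_quat(q).as_matrix()[:,2].round(2),ctrl.solve_ik(p,q))
```

```text
-0.04 [(np.float64(0.737), np.float64(-0.002)), (np.float64(0.737), np.float64(-0.005)), (np.float64(0.739), np.float64(0.001)), (np.float64(0.743), np.float64(0.001)), (np.float64(0.746), np.float64(0.002)), (np.float64(0.746), np.float64(-0.002)), (np.float64(0.749), np.float64(-0.001)), (np.float64(0.753), np.float64(-0.0)), (np.float64(0.756), np.float64(0.0)), (np.float64(0.757), np.float64(-0.003)), (np.float64(0.759), np.float64(-0.001)), (np.float64(0.762), np.float64(0.002)), (np.float64(0.765), np.float64(0.003)), (np.float64(0.766), np.float64(-0.001)), (np.float64(0.77), np.float64(-0.003)), (np.float64(0.772), np.float64(0.001)), (np.float64(0.775), np.float64(0.0)), (np.float64(0.776), np.float64(-0.003)), (np.float64(0.779), np.float64(-0.003)), (np.float64(0.782), np.float64(-0.002)), (np.float64(0.784), np.float64(-0.008)), (np.float64(0.786), np.float64(-0.002)), (np.float64(0.789), np.float64(-0.001)), (np.float64(0.791), np.float64(0.001)), (np.float64(0.794), np.float64(0.003)), (np.float64(0.795), np.float64(-0.002)), (np.float64(0.798), np.float64(0.0)), (np.fl
[... 7369 characters left out ...]
10229483  0.98741381  0.74629565 -0.13335285  2.00474985 -1.80157519]
0 -1.46 35 [-0.57 -0.06 -0.82] [-0.10229483  0.98741381  0.74629565 -0.13335285  2.00474985  1.34001746]
0 -1.46 -35 [ 0.57  0.06 -0.82] [-0.26038483  0.28664232  1.88394512  0.50598952  0.44220887  0.79887981]
1 1.68 35 [ 0.57  0.06 -0.82] [-0.26038483  0.28664232  1.88394512  0.50598952  0.44220887  0.79887981]
1 1.68 -35 [-0.57 -0.06 -0.82] [-0.10229483  0.98741381  0.74629565 -0.13335285  2.00474985  1.34001746]
1 -1.46 35 [-0.57 -0.06 -0.82] [-0.10229483  0.98741381  0.74629565 -0.13335285  2.00474985 -1.80157519]
1 -1.46 -35 [ 0.57  0.06 -0.82] [-0.26038483  0.28664232  1.88394512  0.50598952  0.44220887 -2.34271285]
```

The drawer front is at x ≈ 0.777 up to z 0.137, so I'll bias this vertical pick 3 mm away from it. I'll move fallen_2 flat to fallen_3's old spot and regrasp it there.

```bash
cat > s13.py <<'E'
from h import *
g=t2w(.0495,-.105,.046); p,q=pose(g,TA,0)
ctrl.movel(p+[0,0,.04],velocity=.25)
hit=ctrl.movel(p,velocity=.1,guard=8); print("hit",hit,(ctrl.get_tcp_pos()-p).round(4))
if not hit:
    ctrl.gripper_to(0.0,50); ctrl.movel(p+[0,0,.16],velocity=.25); print(ctrl.get_opening(),ctrl.get_time_s())
    yaw=np.radians(17.5); ey=np.array([-np.sin(yaw),np.cos(yaw),0])
    g=np.array([.437,-.335,.0215+.0195+.001])-.017*ey; p,q=pose(g,yaw,0)
    ctrl.movep(p+[0,0,.14],q); ctrl.movel(p+[0,0,.015],velocity=.25)
    hit=ctrl.movel(p+[0,0,-.003],velocity=.05,guard=5); print("put hit",hit,(ctrl.get_tcp_pos()-p).round(4),ctrl.get_opening())
    ctrl.gripper_to(.85); p=np.array(ctrl.get_tcp_pos()); ctrl.movel(p+[0,0,.08],velocity=.25)
    from seg import blobs
    m,im,d,W=snap("wrist","w13")
    for o in blobs(W,.034,.05,minn=300,xlim=(.36,.52),ylim=(-.46,-.25)): print(*o)
    m,im,d,W=snap("top","t13")
    for o in blobs(W,.034,.05,xlim=(.36,.52),ylim=(-.46,-.25)): print(*o)
    for o in blobs(W,.09,.122,xlim=(.5,.7),ylim=(-.2,.3)): print(*o,(w2t(np.array(o[0])/1000)*1000).round(1))
print(ctrl.get_time_s())
E
python3 s13.py
```

```text
hit False [-0.0001  0.0001 -0.0003]
0.5230501370390445 46.1917
put hit True [ 0.0013 -0.001  -0.0009] 0.5271608610413627
[ 517.3 -269.8] [39.8  6.9] 87.1 0.0372 414 [443. 145.]
[ 436.3 -336.4] [ 50.2 105.8] 17.3 0.0436 9154 [314. 187.]
[ 433.4 -326.6] [50.6 89.1] 17.6 0.0426 463 [442. 226.]
[661.4 227.3] [51.4 44.1] 6.4 0.1108 271 [262. 146.] [[ 56.  164.7]]
[ 587.  -115.9] [50.8 43.5] 6.2 0.1106 260 [377. 173.] [[ -55.4 -168.3]]
[571.4  51.9] [50.6 43. ] 6.4 0.1109 253 [321. 177.] [[-52.6   0.2]]
[561.2 136.4] [50.7 43.3] 6.2 0.1109 260 [292. 180.] [[-53.5  85.3]]
[549.8 212.4] [50.3 43.2] 3.9 0.1107 268 [266. 184.] [[-56.5 162.1]]
49.9167
```

```bash
python3 -c "
import cv2,numpy as np
a=cv2.imread('pics/t13.png')[100:260,230:486];b=cv2.imread('pics/w13.png')
cv2.imwrite('pics/t13c_.png',np.hstack([cv2.resize(a,(400,250),interpolation=2),cv2.resize(b,(400,250))]))"
```

```text
(no output)
```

View pics/t13c_.png

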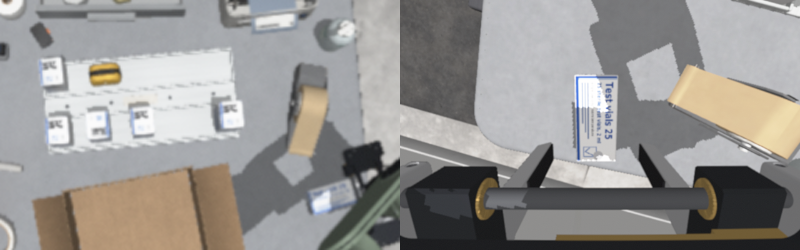

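fallen_2 lies flat at (0.436, −0.336) and all the standing cartons are unmoved. I'll regrasp it leaning and place it in the near lane at y ≈ −78 mm.

```bash
cat > s14.py <<'E'
from h import *
yaw=np.radians(17.4); ey=np.array([-np.sin(yaw),np.cos(yaw),0])
g=np.array([.4363,-.3364,.026])-.033*ey; p,q=pose(g,yaw,-55)
ctrl.movep(p+[0,0,.06],q); ctrl.gripper_to(1.0)
hit=ctrl.movel(p,velocity=.1,guard=8); print("hit",hit,(ctrl.get_tcp_pos()-p).round(4))
if not hit:
    ctrl.gripper_to(0.0,50); ctrl.movel(p+[0,0,.19],velocity=.2); print(ctrl.get_opening(),ctrl.get_time_s())
    p,q=pose(t2w(-.04,-.16,.29),TA,-10); ctrl.movep(p,q)
    p,q=place_pose([-.052,-.078],-1,35,.026,.0215,off=.033); ctrl.movel(p+[0,0,.10],velocity=.15,ori=q)
    print(ctrl.get_opening(),ctrl.get_time_s())
    m,im,d,W=snap("wrist","w14"); ex=np.array([np.cos(TA),np.sin(TA),0]);ee=np.array([-np.sin(TA),np.cos(TA),0])
    for r in [(212,235,285,345),(240,255,285,345),(280,298,290,340)]:
        c,n,k=fitplane(W,m,*r); print(r,(w2t(c)*1000).round(1),c[2].round(4),np.round([n@ex,n@ee,n[2]],3),k)
E
python3 s14.py
```

```text
hit False [ 0.     -0.     -0.0001]
0.5270589854711665 53.8667
0.5285255010658622 56.0167
(212, 235, 285, 345) [[-52.8 -58.3]] 0.183 [ 0.004  1.    -0.012] 1353
(240, 255, 285, 345) [[-52.9 -58.3]] 0.1974 [ 0.002  0.998 -0.056] 883
(280, 298, 290, 340) [[-52.8 -75. ]] 0.2107 [-0.009 -0.005  1.   ] 894
```

View pics/w14.png

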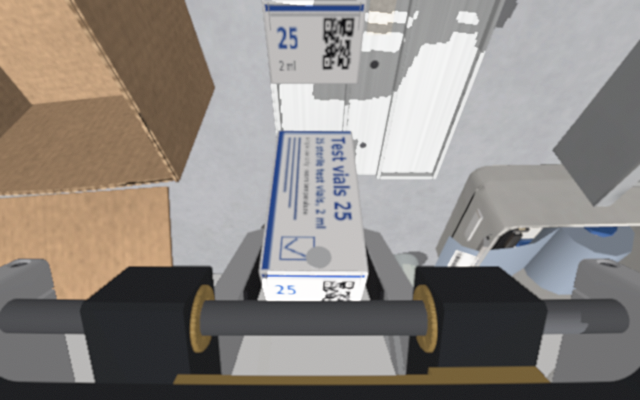

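It is vertical (side normal (.004, 1.0, −.012)), with its centre at tray y ≈ −80 mm and the middle carton clear at px (315,45). I'll lower it and release.

```bash
cat > s15.py <<'E'
from h import *
p,q=place_pose([-.052,-.078],-1,35,.026,.0215,off=.033)
ctrl.movel(p+[0,0,.02],velocity=.15)
hit=ctrl.movel(p+[0,0,-.004],velocity=.04,guard=5); e=(ctrl.get_tcp_pos()-p)
print(hit,e.round(4),ctrl.get_opening(),ctrl.get_time_s())
if abs(e[2])<.004:
    release(q,op=.75,up=.14); print("rel",ctrl.get_time_s())
    p,q=pose([.45,-.35,.30],0,0); ctrl.movep(p,q)
    from seg import blobs
    m,im,d,W=snap("top","t15")
    for o in blobs(W,.09,.122,xlim=(.5,.7),ylim=(-.2,.3)): print(*o,(w2t(np.array(o[0])/1000)*1000).round(1))
    for o in blobs(W,.055,.075,xlim=(.62,.72),ylim=(.05,.2)): print("meas",*o)
    snap("scene","s15")
    for q_ in ["roll_mid","measure_mid"]: print(q_,[(r["confidence"],c2w(m,r["at"]).round(3)) for r in ctrl.mark_of("top",q_)][:2])
    print(ctrl.get_time_s())
E
python3 s15.py; python3 -c "
import cv2,numpy as np
a=cv2.imread('pics/t15.png')[120:280,200:456];b=cv2.imread('pics/s15.png')[130:290,200:456]
cv2.imwrite('pics/t15c_.png',np.hstack([cv2.resize(a,(400,250),interpolation=2),cv2.resize(b,(400,250),interpolation=2)]))"
```

```text
True [0.0007 0.0001 0.0007] 0.5256848266393593 57.25
rel 59.3417
[661.6 227.1] [50.5 44.2] 6.5 0.1108 268 [262. 146.] [[ 56.2 164.4]]
[ 586.5 -116.3] [49.9 43.9] 5.4 0.1106 263 [377. 173.] [[ -56.  -168.7]]
[579.6 -25.3] [49.9 43. ] 7.3 0.1109 258 [347. 175.] [[-52.9 -77.5]]
[571.3  52. ] [50.7 42.9] 6.3 0.111 254 [321. 177.] [[-52.7   0.3]]
[561.  136.2] [50.1 43. ] 6.0 0.1108 258 [292. 180.] [[-53.7  85.1]]
[549.9 212.5] [50.4 43.2] 4.1 0.1109 270 [266. 184.] [[-56.4 162.1]]
meas [669.7 128.4] [36.6 59.8] 7.4 0.0633 210 [296. 146.]
roll_mid [(0.69, array([0.337, 0.349, 0.019]))]
measure_mid [(0.76, array([0.679, 0.134, 0.035]))]
60.9917
```

View pics/t15c_.png

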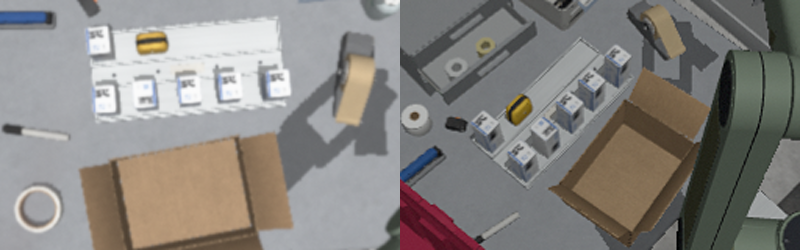

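All six cartons stand. Five are in the near lane, at top-view px y ≈ 92 and x = 105, 145, 190, 230 and 277. standing_3 is in the far lane at px (100,40). The arm is clear, so I'm handing in.

```bash
python3 -c "
from bench import ctrl
print(ctrl.sign_off(), ctrl.get_time_s())"
```

```text
the job is handed in; nothing more can be done
the job is handed in; nothing more can be done
```

All three fallen cartons now stand on a small end in the near lane, and I handed the job in at about 61 s of the 72 s allowed. The hand-in gave no verdict.

**What I did:** I gripped each carton near one end with the gripper leaning, then turned it through 90° and set it on the lane floor. Their centres are at tray y ≈ +85 mm (fallen_1), 0 mm (fallen_3) and −78 mm (fallen_2).

**Last checks, from the top camera after the final release:**
- **Cartons:** all six tops are at 0.111 m, with upright 50 x 43 mm outlines.
- **Standing cartons:** standing_1 and standing_3 are within 1 mm of where they started, standing_2 within about 2 mm.
- **Tape measure and roll:** the depth image puts the measure exactly where it was. The network's marks for the measure and the roll are within about 3 mm of their first readings.
- **Arm:** it was moved clear of everything before the hand-in.

**What went wrong on the way:**
- **standing_2 touched:** on the first try for fallen_2 the gripper body appears to have touched standing_2. The move stopped at about 8 N. This probably accounts for the 2 mm, which is near the measurement noise.
- **fallen_1 slipped:** with a 25 N grip it turned about 29° in the fingers on a fast move. I laid it back flat and repeated it at 50 N on a slow straight path.
- **fallen_2 needed two grasps:** I set it flat on the table first and regrasped it there, to stay clear of standing_2.
- **One tilt check failed:** the check on fallen_3 was measuring a neighbouring carton. Measured on the right carton, it was upright.

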